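# Snap the rotor onto the mini centrifuge and tug-test it

## Task

Fit the eight-place rotor onto the spindle of the mini centrifuge and press it down until it snaps fully home on its seat, without leaning hard on it. Then keep hold of its grip and prove that the catches hold: pull straight up with about 12 newtons, steadily for a full second, and never with more than 25. Let go and leave the rotor home on the spindle; leave the lid, timer and cup where they are.

Things in the scene. Friction and masses are not known exactly. Their poses are not given: they have to be found in the camera images.
- rotor: pale aluminium angle rotor, 92 mm across, 76 mm tall, about 0.16 kg: eight small holes in its sloping deck, a ribbed black grip on top. Origin: centre of the flat underside, z up. It starts upright on the bench, right of the mini centrifuge. A blind bore goes up its axis from the underside: 18 mm wide at its lip (the lowest 6 mm), wider above. Any turn about its own axis fits.
- rotor_grip (a point): point to hold, on the rotor's axis 65 mm above its underside: the grip is an upright cylinder 26 mm across, from 47 to 76 mm above the underside, and stands on a hub cap 41 mm across whose top is at 43 mm
- mini: small round white centrifuge, 153 mm across, 92 mm from its underside to the rim of its open bowl (bowl about 115 mm across inside, floor 60 mm above the underside), fixed; it stands on four rubber screw feet, so its underside may be 0 to 6 mm above the bench. Grey control panel in front (-x side). Origin: centre of its underside, z up.
- spindle_foot (a point): centre of the top of the round steel seat (38 mm across) at the foot of the spindle, 66 mm above the underside of the mini centrifuge. The rotor is home when its underside rests on this seat, its origin on this point
- spindle_nose (a point): tip of the upright steel spindle, 35 to 38 mm above the seat. The spindle is 15 mm thick (1.5 mm free all round inside the rotor's lip), its uppermost 7 mm tapered to 8 mm across
- lid: round pale see-through lid of the mini centrifuge, 133 mm across, 56 mm tall with its black knob, lying mouth down on the bench at the right; origin: centre of its underside
- timer: square bench timer with a round dial, 62x62x44 mm, left of the mini centrifuge; origin: centre of its underside
- specimen_cup: specimen cup with screw lid, 61 mm across, 64 mm tall, left of the timer; origin: centre of its underside. It stands at the edge of a big cloth-covered instrument (0.42 m tall) that fills the bench at left from y = 0.01 to 0.63, behind about x = 0.42 to 0.55: swing round in front of it
- spindle: the spindle, free to turn, with three sprung brass catches; origin: its foot. Going down, the rotor's lip meets the catches 21 to 24 mm above home and is pressed past them with 3 to 8 N; 8 to 11 mm above home they spring over the lip and pull the rotor down (up to 12 N) to the seat. Lifted from home it moves freely for 1 to 4 mm, then the catches bite, some 20 N per mm, and hold past 30 N
- seat: the round steel seat at the spindle's foot, 38 mm across, fixed and stiff; origin: centre of its top

How it is judged:
On the way, in this order (a step that is already met when the one before it is completed fails the run):
1. the rotor is on the spindle, snapped past the catches, home on the seat (z of rotor in the frame of spindle_foot between -0.003 and 0.001 m and horizontal distance between rotor and spindle_foot below 0.003 m), for 0.1 s.
2. the fingers pull the home rotor up against the catches with 8.5 to 17 N, held for 0.7 s (contact force between rotor and spindle between 8.5 and 17 N and contact force between the fingers and rotor above 1 N and z of rotor in the frame of spindle_foot between 0.0008 and 0.0065 m and horizontal distance between rotor and spindle_foot below 0.004 m), for 0.7 s.
At the end, for the whole second after the job is handed in: the rotor rests home on the spindle's seat (underside within 3 mm of it, axis within 3 mm, upright within 0.06 rad), at rest and released (z of rotor in the frame of spindle_foot between -0.003 and 0.003 m and horizontal distance between rotor and spindle_foot below 0.003 m and angle between rotor's own z axis and vertical below 0.06 rad and linear speed of rotor below 0.02 m/s); the robot touches nothing.
It fails at once if the home rotor is pulled against its catches with more than 25 N (28 N summed over the sloping contacts) (contact force between rotor and spindle above 28 N and z of rotor in the frame of spindle_foot between 0.0008 and 0.006 m).
It fails at once if the rotor is leaned on the seat with more than 35 N (contact force between rotor and seat above 35 N).
It fails at once if the lid, timer or cup is moved more than 15 mm (distance of any of lid, timer, specimen_cup from where it was at the start of the episode above 0.015 m).
It also fails if it takes over 67 s, if anything falls off the work surface, if the arm or the gripper's body presses on something with over 40 N, if the wrist force passes 120 N, or if a joint passes its speed limit or range.

## Robot

A 7-joint arm with a two-finger parallel gripper is mounted at the origin on a cart in front of the work surface, level with it; the furniture and walls round the work are solid. World frame = base frame: x ahead of the robot, y to its left, z up, the work surface at z = 0. Lengths are in m, angles in rad, forces in N, time in s.
With the tool pointing down it reaches from about 0.375 to 0.925 m from the base axis. Payload 3.1 kg.
Tool frame: the origin (TCP) lies at the centre of the arm's flange, where the gripper is bolted on; the fingertips stand bot.tip_extent ahead of it and the grasp point (between the pads) lies 155 mm ahead of it (bot.tip_extent is the distance from the TCP to the fingertips, in m); z points along the fingers, y is the line along which they close (so a half turn about z gives the same grasp; the last joint's range is limited). The gripper opens to 85 mm and grips with 20 to 120 N. Pads are 22 mm wide; open, the fingers measure 114 mm over their backs; the gripper's body (76 mm by 85 mm) begins 54 mm behind the grasp point. The pads swing forward as they close: fully open they stand 13 mm farther back than shut.
Start: joints at [-1.352, 0.383, 0.044, 1.598, -0.018, 1.161, -0.05], TCP at [0.202, 0.618, 0.405] pointing down, gripper open.
Joint ranges: [-2.61, 2.61], [-0.41, 2.15], [-1.48, 1.57], [0, 2.5], [-1.57, 4.71], [0.05, 1.97], [-2.85, 2.85]. Speed limits (rad/s): [2.79, 2.79, 3.14, 3.14, 3.14, 3.14, 3.14].

## Interface

Orientations are given as a unit quaternion [w, x, y, z].
In Python, from station import get_obs, imaging, bot gives the robot as it stands. The module is installed in compiled form; this text tells all that it offers.
- The arm moves only by the tool send_rows, never from a script. Its argument "moves" is one flat list of numbers, 7 for each row, row after row: the turn, a rotation vector about the tool's x, y, z in units of 8 degrees (1.0 is 8 degrees), then the shift along the tool's x, y, z in units of 50 mm (1.0 is 50 mm), then the opening, from -1 (shut) to 1 (fully open). A call has 1 to 20 rows; each row shifts and turns the commanded pose from where the row before left it, along the tool's axes as they then stand; what a row does not reach is not made up. A row lasts 1/10 s, in which the tool goes at most 50 mm and 8.59 degrees, less where a joint would pass 70% of its speed; a pose out of reach is approached as far as the arm can. A call is refused whole if a number of a shift passes 1 or a number of a turn 1, either way. A call with a gripper value outside its range is refused whole. The fingers move at their own pace and stop on an object; "force" is the grip in N (left out, the last holds). Time passes only in rows, so rows that do not move let the fingers close. It gives the time, the measured TCP pose, the force, the opening and the grip force at its end, in the units of the state.
- get_obs(): the state, without advancing time (a new reading comes with each control period).
- imaging.read_camera(name): name is "scene" or "top"; returns the picture (400x640x3 uint8, red, green, blue); there is no depth.
- imaging.calibration(name): a dict with "vertical_fov" (degrees; the focal length in pixels is half the picture's height over the tangent of half this angle, whatever the lens; pixels are square), "cx", "cy" (the principal point, pixels), "view" (4x4, takes a point from world to camera coordinates). Camera axes: x right, y up, looking along -z (the intrinsics and any distortion apply to the point x, -y, -z); pixel columns grow to the right and rows downward; lengths in m; the calibration is good to about 2 mm. A picture is of the moment at which its call begins. calibration takes no time and is no camera call.
- bot.hand_in(): hands the job in; it is judged then, once.
The state is a dict: "time": time; "joint_pos": joint angles; "qd": joint speeds; "tau": joint torques, N m; "ee_pos": TCP position; "ee_rot": TCP orientation; "force": force on the tool from outside, world axes, zero at the start; "wrist_torque": the same for the moment, N m; "grip_width": finger opening in m; "grasp_force": force on a finger pad.
Only numpy, scipy, OpenCV 4.12 (cv2) and the standard library are available. Lean on these libraries where they do the work, as an engineer would, in place of code of your own. Each camera call takes 0.05 s, during which the arm holds its last target. There are 200 camera calls.

## Working session

There is one attempt and no reset: what is moved stays moved. The work goes in short steps, Python scripts to look and compute and a tool call to move; the robot and the scene stay as the last step left them, time stands still between calls to the robot, and variables do not carry over. Pictures are saved under pics/ and viewed, at most 10 in all, crops included, and the job is handed in when it is done.

Besides the shell and the picture viewer there is one more tool, called after ">>>" in YAML: its name, and indented under it one key for each argument. send_rows: Moves the arm, as the interface text tells. Its arguments: {"type":"object","properties":{"moves":{"type":"array"},"force":{"type":"number"}},"required":["moves"]}

```bash
mkdir -p pics; python3 - <<'E'
from station import get_obs, imaging, bot
import cv2,numpy as np
for n in("scene","top"):
    im=imaging.read_camera(n); cv2.imwrite(f"pics/{n}0.png",im[:,:,::-1]); c=imaging.calibration(n)
    print(n,{k:(np.round(v,4).tolist() if k=="view" else v) for k,v in c.items()})
print(get_obs(),bot.tip_extent)
E
```

```text
scene {'vertical_fov': 45.14938568225051, 'cx': 318.71048331681334, 'cy': 200.74250970810778, 'view': [[0.6207, -0.7836, 0.0266, -0.4438], [0.3136, 0.2792, 0.9075, -0.1913], [-0.7186, -0.5549, 0.4191, -1.1912], [0.0, 0.0, 0.0, 1.0]]}
top {'vertical_fov': 56.690231555933416, 'cx': 321.3953450204564, 'cy': 201.01818852917236, 'view': [[-0.0275, -0.9996, -0.0031, -0.1479], [0.9939, -0.0277, 0.1064, -0.5121], [-0.1064, -0.0001, 0.9943, -1.1909], [0.0, 0.0, 0.0, 1.0]]}
{'time': 0.1, 'joint_pos': array([-1.35178614,  0.38375675,  0.04382593,  1.59945113, -0.01793368,
        1.16119626, -0.04989612]), 'qd': array([-0.00015306, -0.00190649,  0.00076268, -0.00228965,  0.00048436,
       -0.00103258, -0.00138216]), 'tau': array([ 2.76027597e-03, -4.34729683e+01,  1.02936566e+00, -2.50454682e+01,
        1.08837118e-02,  5.41634829e-03,  4.50705286e-06]), 'ee_pos': array([0.20232929, 0.61723184, 0.40339397]), 'ee_rot': array([-1.45137797e-04,  1.57704020e-01,  9.87485685e-01, -1.20098491e-03]), 'force': array([-0.32697386,  0.4821932 , -1.15475206]), 'wrist_torque': array([ 0.02893796, -0.02357551,  0.02088461]), 'grasp_force': 0.0, 'grip_width': 0.08578202189441347} 0.1734
```

View pics/scene0.png

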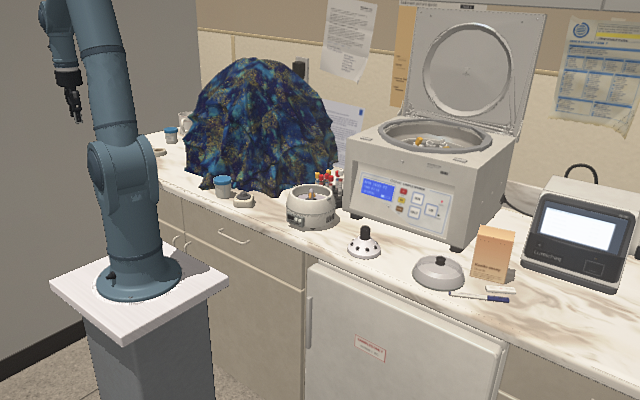

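View pics/top0.png

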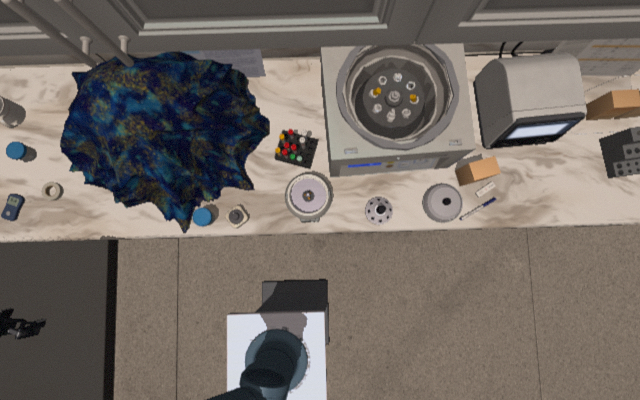

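```bash
python3 - <<'E'
import cv2,numpy as np
a=cv2.imread("pics/top0.png")[165:235,275:475]; b=cv2.imread("pics/scene0.png")[175:265,275:475]
a=cv2.resize(a,None,fx=4,fy=4,interpolation=cv2.INTER_CUBIC);b=cv2.resize(b,None,fx=3.5,fy=3.5,interpolation=cv2.INTER_CUBIC)
c=np.zeros((600,800,3),np.uint8);c[:280,:800]=a;c[282:282+b.shape[0],:b.shape[1]]=b[:318]
cv2.imwrite("pics/crop0.png",c)
E
```

```text
(no output)
```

View pics/crop0.png

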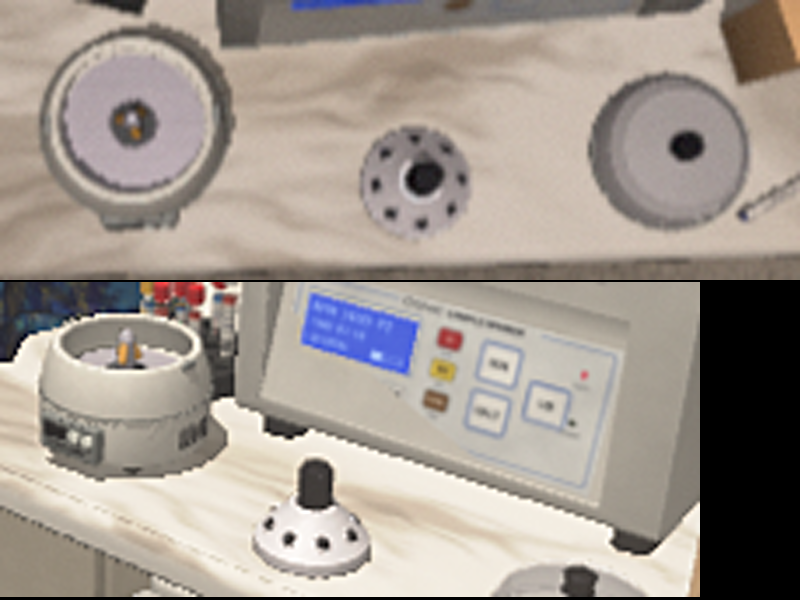

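The pictures show the rotor (top 380,210; scene 364,243), the mini with its spindle (top 308,195; scene nose ~311,190), and the lid at top 442,202. Now I'll measure.

```bash
cat >h.py <<'E'
from station import get_obs, imaging, bot
import cv2,numpy as np
C={n:imaging.calibration(n) for n in("scene","top")}
def ray(n,u,v):
    c=C[n];f=200/np.tan(np.radians(c["vertical_fov"]/2));V=c["view"];R=V[:3,:3]
    d=R.T@np.array([(u-c["cx"])/f,-(v-c["cy"])/f,-1]);return -R.T@V[:3,3],d/np.linalg.norm(d)
def onz(n,u,v,z):
    o,d=ray(n,u,v);return o+d*(z-o[2])/d[2]
def tri(a,b):
    A=0;B=0;rs=[ray("top",*a),ray("scene",*b)]
    for o,d in rs:
        P=np.eye(3)-np.outer(d,d);A=A+P;B=B+P@o
    x=np.linalg.solve(A,B);return x,[np.linalg.norm(np.cross(x-o,d)) for o,d in rs]
def proj(n,p):
    c=C[n];f=200/np.tan(np.radians(c["vertical_fov"]/2));q=c["view"]@np.r_[p,1];return c["cx"]-f*q[0]/q[2],c["cy"]+f*q[1]/q[2]
def blob(im,box,lo,hi):
    # centroid weighted by soft darkness: grey lo->1, hi->0
    x0,y0,x1,y1=box;g=cv2.cvtColor(im,cv2.COLOR_BGR2GRAY)[y0:y1,x0:x1].astype(float)
    w=np.clip((hi-g)/(hi-lo),0,1);m=(w>.3).astype(np.uint8)
    k,l,s,_=cv2.connectedComponentsWithStats(m);j=1+np.argmax(s[1:,4]);w=w*(cv2.dilate((l==j).astype(np.uint8),np.ones((3,3)))>0)
    Y,X=np.mgrid[y0:y1,x0:x1];return np.array([(w*X).sum(),(w*Y).sum()])/w.sum(),s[j],w.sum()
E
python3 - <<'E'
from h import *
t=cv2.imread("pics/top0.png");s=cv2.imread("pics/scene0.png")
a=blob(t,(372,200,390,220),40,120);b=blob(s,(355,222,376,242),40,120)
print(a,b,tri(a[0],b[0]))
for z in(.0615,.065): print(z,onz("top",*a[0],z),onz("scene",*b[0],z))
g=cv2.cvtColor(t,cv2.COLOR_BGR2GRAY)
print(g[186:204,298:318])
g2=cv2.cvtColor(s,cv2.COLOR_BGR2GRAY)
print(g2[184:202,302:320])
# floor disc lilac mask & rim
hsv=cv2.cvtColor(t,cv2.COLOR_BGR2HSV)
b_,g_,r_=[t[...,i].astype(int) for i in range(3)]
m=((b_-g_>5)&(g_>110)).astype(np.uint8)
m[:, :285]=0;m[:,332:]=0;m[:172]=0;m[222:]=0
c=max(cv2.findContours(m,0,1)[0],key=cv2.contourArea);print("floor",cv2.fitEllipse(cv2.convexHull(c)),cv2.contourArea(c))
m=((r_>185)).astype(np.uint8)
for r in range(172,218):print(''.join('%4d'%x for x in g[r,283:336:2]))
E
```

```text
(array([380.70387779, 208.60242852]), array([ 4,  3, 10, 11, 72], dtype=int32), np.float64(63.825)) (array([364.88743039, 232.90798197]), array([  5,   4,  10,  14, 121], dtype=int32), np.float64(94.27499999999999)) (array([ 0.47454127, -0.35019224,  0.05780712]), [np.float64(0.0005617381939321166), np.float64(0.0005617381939322744)])
0.0615 [ 0.47457806 -0.35006101  0.0615    ] [ 0.46819515 -0.35341154  0.0615    ]
0.065 [ 0.47429126 -0.34950204  0.065     ] [ 0.46264175 -0.35679285  0.065     ]
[[161 164 165 164 163 164 164 165 167 169 166 165 166 169 166 168 167 170
  167 165]
 [166 168 166 167 166 164 169 168 168 167 170 169 169 172 175 169 167 168
  169 167]
 [164 166 169 169 168 168 168 169 172 167 171 169 171 170 175 169 173 171
  171 173]
 [168 167 171 166 168 170 171 169 163 150 157 140 157 168 172 171 173 173
  167 171]
 [166 167 167 169 171 167 164 140 132 104 105  81 115 151 170 174 172 170
  170 169]
 [168 169 168 172 167 154 131  85  81  68  49  49  75 104 141 171 171 170
  173 173]
 [169 168 167 170 162 110  80  62  70  75  68  58  61  64  97 144 171 170
  173 172]
 [1
[... 6711 characters left out ...]
07 127 171 188 132 114 108 167 192 194 192 193
 153 154 153 154 127 124 142 187 197 155 123 107  96 100 117 147 175 201 152 120 108 120 184 181 180 181 182
 157 149 151 156 149 120 127 148 189 199 175 160 149 152 170 194 194 174 127 115 103 141 177 172 172 175 175
 158 155 157 159 158 130 123 131 153 181 196 203 200 200 202 186 160 133 122 109 109 165 175 174 171 173 174
 156 155 153 149 153 141 118 124 130 139 170 179 183 181 180 149 132 120 115 104 148 176 177 177 178 181 178
 153 147 142 141 141 146 135 121 124 127 136 135 136 135 134 130 121 118 110 119 178 187 187 188 188 188 184
 145 141 136 138 140 147 153 148 121 121 127 126 126 126 124 123 117 113 108 168 189 189 189 194 192 189 187
```

```bash
cat >>h.py <<'E'
def edge_ellipse(g,c,r0,r1,rising,n=72):
    # subpixel radial edges from c, strongest gradient of given sign between r0,r1
    P=[];rs=np.arange(r0,r1,.25)
    for a in np.linspace(0,2*np.pi,n,endpoint=False):
        x=(c[0]+rs*np.cos(a)).astype(np.float32);y=(c[1]+rs*np.sin(a)).astype(np.float32)
        p=cv2.remap(g.astype(np.float32),x[None],y[None],cv2.INTER_LINEAR)[0]
        d=np.gradient(np.convolve(p,np.ones(4)/4,'same'))[3:-3]*rising
        j=np.argmax(d)+3;P.append((x[j],y[j]))
    P=np.array(P,np.float32)
    for _ in range(3):
        e=cv2.fitEllipse(P);t=np.radians(e[2]);q=(P-e[0])@np.array([[np.cos(t),-np.sin(t)],[np.sin(t),np.cos(t)]])/(np.array(e[1])/2)
        k=abs(np.linalg.norm(q,axis=1)-1);P=P[k<max(.04,np.median(k)*2.5)]
    return e,len(P)
E
python3 - <<'E'
from h import *
t=cv2.imread("pics/top0.png");g=cv2.cvtColor(t,cv2.COLOR_BGR2GRAY)
def show(n,e,zs):
    print(n,np.round(e[0][0],2),np.round(e[0][1],2),e[1],[np.round(onz("top",*e[0][0],z),4)[:2].tolist() for z in zs])
show("seat",edge_ellipse(g,(308,195.5),3.5,9,1),(.066,.069,.072))
show("bowl rim inner(bright->dark inward)",edge_ellipse(g,(308,195),14.5,21.5,1),(.092,.095,.098))
show("rim outer",edge_ellipse(g,(308.5,195),19,25,-1),(.092,.095,.098))
print("nose",onz("top",307.55,194.2,.104), "tri nose",tri((307.5,194.2),(310.5,188.7)))
show("rotor outline",edge_ellipse(g,(379,210),10,17,1),(.005,.01,.015))
print(onz("top",380.70,208.60,.064))
E
```

```text
seat [307.83 195.52] [11.76 12.26] 58 [[0.5224, -0.1193], [0.5221, -0.1194], [0.5217, -0.1195]]
bowl rim inner(bright->dark inward) [307.43 195.26] [35.46 37.76] 57 [[0.5201, -0.119], [0.5197, -0.1191], [0.5194, -0.1192]]
rim outer [307.48 194.67] [41.69 42.12] 70 [[0.5219, -0.1192], [0.5215, -0.1193], [0.5212, -0.1194]]
nose [ 0.52187841 -0.11990672  0.104     ] tri nose (array([ 0.52096487, -0.11934246,  0.10758111]), [np.float64(0.0007139811245583368), np.float64(0.0007139811245585089)])
rotor outline [377.9  209.66] [27.11 28.21] 36 [[0.4759, -0.3496], [0.4755, -0.3488], [0.4751, -0.3481]]
[ 0.47438128 -0.34964978  0.064     ]
```

```bash
python3 - <<'E'
from h import *
for n,u,v,z in [("top",328,174,.02),("top",328,163,.25),("top",322,50,.25),("top",183,230,.2),("top",183,230,.0),("top",203,215,.06),("top",265,130,.3),("top",250,188,.1)]: print(n,u,v,z,onz(n,u,v,z)[:2])
E
```

```text
top 328 174 0.02 [ 0.59839661 -0.18646298]
top 328 163 0.25 [ 0.58702075 -0.18275827]
top 322 50 0.25 [ 0.90941783 -0.17541604]
top 183 230 0.2 [0.41858091 0.22706238]
top 183 230 0.0 [0.42636817 0.30203779]
top 203 215 0.06 [0.46997614 0.21635182]
top 265 130 0.3 [ 0.6682578 -0.0205795]
top 250 188 0.1 [0.54673228 0.05820696]
```

>>> send_rows:
  moves: [0,0,0,0,-0.5,-0.2,1,0,0,0,0,-0.5,-0.2,1,0,0,0,0,-0.5,-0.2,1,0,0,0,0,-0.5,-0.2,1,0,0,0,0,-0.5,-0.2,1,0,0,0,0,-0.5,-0.2,1,0,0,0,0,-0.5,0,1,0,0,0,0,-0.5,0,1,0,0,0,0,-0.5,0,1,0,0,0,0,-0.5,0,1]

```text
time: 1.1
ee_pos: [0.1242, 0.3788, 0.4641]
ee_rot: [-0.0, 0.158, 0.987, -0.001]
force: [0.3, 0.8, 0.0]
grip_width: 0.0853
grasp_force: 0.0
```

>>> send_rows:
  moves: [0,0,0.8,-0.88,-0.05,0,1,0,0,0.8,-0.88,-0.05,0,1,0,0,0.8,-0.88,-0.05,0,1,0,0,0.8,-0.88,-0.05,0,1,0,0,0.8,-0.88,-0.05,0,1,0,0,0.8,-0.88,-0.05,0,1,0,0,0.8,-0.88,-0.05,0,1,0,0,0.8,-0.88,-0.05,0,1]

```text
time: 1.9
ee_pos: [0.3716, 0.1422, 0.4644]
ee_rot: [0.0, 0.571, 0.821, -0.0]
force: [1.6, -0.7, -1.1]
grip_width: 0.0854
grasp_force: 0.0
```

>>> send_rows:
  moves: [0,0,0.8,-0.88,-0.05,0,1,0,0,0.8,-0.88,-0.05,0,1,0,0,0.8,-0.88,-0.05,0,1,0,0,0.8,-0.88,-0.05,0,1,0,0,0.8,-0.88,-0.05,0,1,0,0,0.8,-0.88,-0.05,0,1,0,0,0.8,-0.88,-0.05,0,1,0,0,0.8,-0.88,-0.05,0,1,0,0,0.8,-0.88,-0.05,0,1,0,0,0,0,0,0,1]

```text
time: 2.9
ee_pos: [0.3129, -0.2378, 0.4643]
ee_rot: [-0.001, 0.898, 0.441, 0.0]
force: [0.3, 0.1, -0.2]
grip_width: 0.0858
grasp_force: 0.0
```

```bash
cat >>h.py <<'E'
from scipy.spatial.transform import Rotation
def to(p):
    o=get_obs();q=o["ee_rot"];R=Rotation.from_quat([*q[1:],q[0]])
    print("pos",np.round(o["ee_pos"],4),"F",np.round(o["force"],1),"shift/50mm",np.round(R.inv().apply(np.array(p)-o["ee_pos"])/.05,3),"axes x,y",np.round(R.as_matrix()[:,:2].T,3).tolist(),"tilt",np.round(R.as_matrix()[2,:2],4))
E
python3 -c "
from h import *
to([.4745,-.3495,.324]);to([.4745,-.3495,.224])"
```

```text
pos [ 0.3129 -0.2378  0.4643] F [ 0.3  0.1 -0.2] shift/50mm [0.208 3.926 2.803] axes x,y [[0.612, 0.791, 0.001], [0.791, -0.612, -0.001]] tilt [ 0.0008 -0.0009]
pos [ 0.3129 -0.2378  0.4643] F [ 0.3  0.1 -0.2] shift/50mm [0.206 3.928 4.803] axes x,y [[0.612, 0.791, 0.001], [0.791, -0.612, -0.001]] tilt [ 0.0008 -0.0009]
```

>>> send_rows:
  moves: [0,0,0,0.026,0.49,0.35,1,0,0,0,0.026,0.49,0.35,1,0,0,0,0.026,0.49,0.35,1,0,0,0,0.026,0.49,0.35,1,0,0,0,0.026,0.49,0.35,1,0,0,0,0.026,0.49,0.35,1,0,0,0,0.026,0.49,0.35,1,0,0,0,0.026,0.49,0.35,1,0,0,0,0,0,0,1,0,0,0,0,0,0,1]

```text
time: 3.9
ee_pos: [0.4795, -0.3413, 0.3235]
ee_rot: [-0.001, 0.895, 0.447, -0.001]
force: [0.7, -0.4, 0.5]
grip_width: 0.0851
grasp_force: 0.0
```

```bash
python3 - <<'E'
from h import *
to([.4745,-.3495,.324]);to([.4745,-.3495,.224])
im=[]
for n,(x,y) in (("top",(320,140)),("scene",(310,150))):
    i=imaging.read_camera(n)[:,:,::-1].copy();cv2.imwrite(f"pics/{n}1.png",i)
    im.append(cv2.resize(i[y:y+110,x:x+110],None,fx=3.6,fy=3.6,interpolation=cv2.INTER_CUBIC))
cv2.imwrite("pics/crop1.png",np.hstack(im))
E
```

```text
pos [ 0.4795 -0.3413  0.3235] F [ 0.7 -0.4  0.5] shift/50mm [-0.191  0.018 -0.01 ] axes x,y [[0.6, 0.8, -0.001], [0.8, -0.6, -0.003]] tilt [-0.0013 -0.0028]
pos [ 0.4795 -0.3413  0.3235] F [ 0.7 -0.4  0.5] shift/50mm [-0.188  0.023  1.99 ] axes x,y [[0.6, 0.8, -0.001], [0.8, -0.6, -0.003]] tilt [-0.0013 -0.0028]
```

View pics/crop1.png

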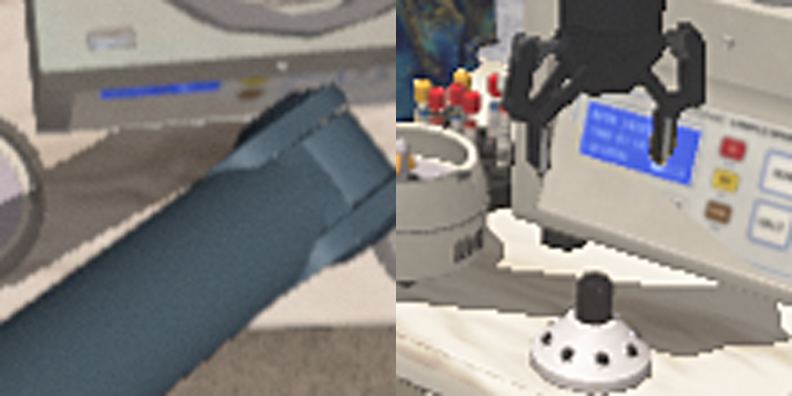

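>>> send_rows:
  moves: [0,0,0,-0.1,0.02,0,1,0,0,0,-0.09,0,0,1,0,0,0,0,0,0.3,1,0,0,0,0,0,0.3,1,0,0,0,0,0,0.3,1,0,0,0,0,0,0.3,1,0,0,0,0,0,0.2,1,0,0,0,0,0,0.2,1,0,0,0,0,0,0.1,1,0,0,0,0,0,0,1,0,0,0,0,0,0,1,0,0,0,0,0,0,1,0,0,0,0,0,0,1]

```text
time: 5.3
ee_pos: [0.4748, -0.3504, 0.2403]
ee_rot: [0.001, 0.895, 0.447, 0.0]
force: [-0.0, 0.3, -0.1]
grip_width: 0.0855
grasp_force: 0.0
```

```bash
python3 -c "
from h import *
to([.4745,-.3495,.224])"
```

```text
pos [ 0.4748 -0.3504  0.2403] F [-0.   0.3 -0.1] shift/50mm [ 0.011 -0.016  0.326] axes x,y [[0.601, 0.799, 0.0], [0.799, -0.601, 0.001]] tilt [0.0002 0.0013]
```

>>> send_rows:
  moves: [0,0,0,0,0,0.1,1,0,0,0,0,0,0.1,1,0,0,0,0,0,0.08,1,0,0,0,0,0,0.04,1,0,0,0,0,0,0,1,0,0,0,0,0,0,1,0,0,0,0,0,0,-0.3,0,0,0,0,0,0,-0.5,0,0,0,0,0,0,-1,0,0,0,0,0,0,-1,0,0,0,0,0,0,-1,0,0,0,0,0,0,-1,0,0,0,0,0,0,-1,0,0,0,0,0,0,-1]
  force: 50

```text
time: 6.7
ee_pos: [0.4746, -0.3503, 0.2239]
ee_rot: [0.0, 0.895, 0.447, 0.0]
force: [-0.9, -0.1, 1.7]
grip_width: 0.0243
grasp_force: 49.3
```

```bash
python3 - <<'E'
from h import *
to([.4745,-.3495,.224])
i=imaging.read_camera("scene")[:,:,::-1].copy();cv2.imwrite("pics/scene2.png",i)
cv2.imwrite("pics/crop2.png",cv2.resize(i[180:270,310:420],None,fx=5,fy=5,interpolation=cv2.INTER_CUBIC))
E
```

```text
pos [ 0.4746 -0.3503  0.2239] F [-0.9 -0.1  1.7] shift/50mm [ 0.011 -0.011 -0.002] axes x,y [[0.601, 0.799, 0.0], [0.799, -0.601, 0.0]] tilt [0.0001 0.0003]
```

View pics/crop2.png

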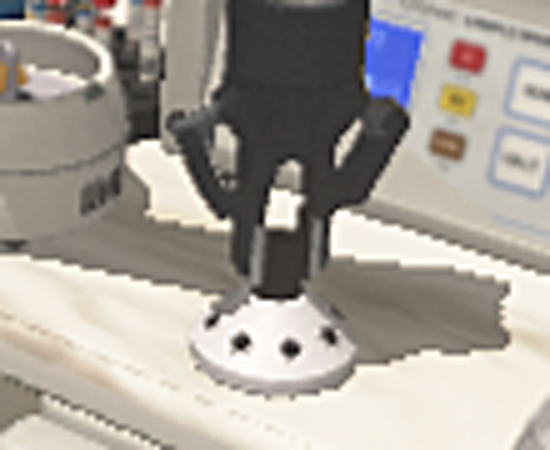

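>>> send_rows:
  moves: [0,0,0,0,0,-0.1,-1,0,0,0,0,0,-0.3,-1,0,0,0,0,0,-0.4,-1,0,0,0,0,0,-0.4,-1,0,0,0,0,0,-0.4,-1,0,0,0,0,0,-0.4,-1,0,0,0,0,0,-0.4,-1,0,0,0,0,0,-0.2,-1,0,0,0,0.2,-0.1,0,-1,0,0,0,0.4,-0.2,0,-1,0,0,0,0.6,-0.3,0,-1,0,0,0,0.6,-0.3,0,-1,0,0,0,0.6,-0.3,0,-1,0,0,0,0.6,-0.3,0,-1,0,0,0,0.6,-0.2,0,-1,0,0,0,0.4,-0.2,0,-1,0,0,0,0.2,-0.1,0,-1,0,0,0,0,0,0,-1,0,0,0,0,0,0,-1,0,0,0,0,0,0,-1]

```text
time: 8.75
ee_pos: [0.5201, -0.1241, 0.3537]
ee_rot: [0.0, 0.895, 0.445, -0.0]
force: [-0.2, -1.1, -1.2]
grip_width: 0.024
grasp_force: 49.2
```

```bash
python3 - <<'E'
from h import *
to([.5218,-.1203,.354])
i=imaging.read_camera("scene")[:,:,::-1].copy();cv2.imwrite("pics/scene3.png",i)
j=imaging.read_camera("top")[:,:,::-1].copy();cv2.imwrite("pics/top3.png",j)
cv2.imwrite("pics/crop3.png",np.hstack([cv2.resize(k,None,fx=4,fy=4,interpolation=cv2.INTER_CUBIC) for k in(i[130:240,260:360],j[150:260,255:355])]))
E
```

```text
pos [ 0.5201 -0.1241  0.3537] F [-0.2 -1.1 -1.2] shift/50mm [ 0.081 -0.019 -0.007] axes x,y [[0.604, 0.797, -0.001], [0.797, -0.604, 0.0]] tilt [-0.0008  0.0003]
```

View pics/crop3.png

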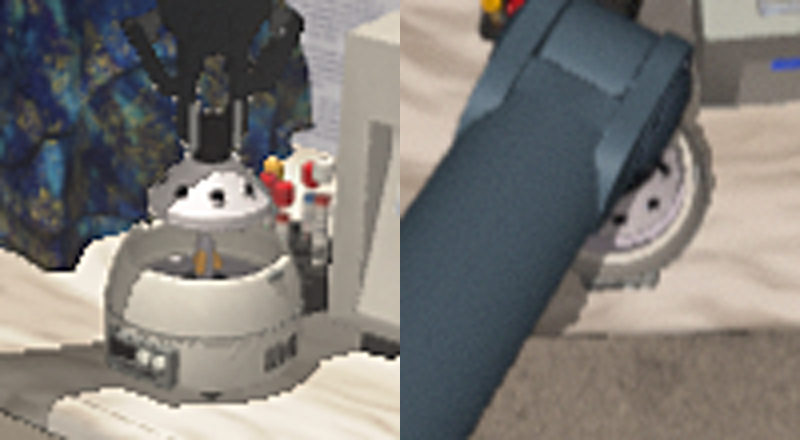

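>>> send_rows:
  moves: [0,0,0,0.04,-0.02,0,-1,0,0,0,0.04,0,0,-1,0,0,0,0,0,0,-1,0,0,0,0,0,0,-1,0,0,0,0,0,0,-1]

```text
time: 9.35
ee_pos: [0.5225, -0.1184, 0.3537]
ee_rot: [0.0, 0.895, 0.447, -0.0]
force: [0.5, -0.6, -1.4]
grip_width: 0.0246
grasp_force: 49.2
```

```bash
python3 - <<'E'
from h import *
to([.5218,-.1203,.354])
i=imaging.read_camera("scene")[:,:,::-1].copy();cv2.imwrite("pics/scene4.png",i)
g=cv2.cvtColor(i,cv2.COLOR_BGR2GRAY)
s0=cv2.cvtColor(cv2.imread("pics/scene0.png"),cv2.COLOR_BGR2GRAY)
for r in range(173,187):print(r,g[r,294:334])
print("nose0")
for r in range(188,200):print(r,s0[r,304:318])
print("nose now")
for r in range(188,200):print(r,g[r,304:318])
for z in (.105,.069): print("spindle axis proj",proj("scene",[.5217,-.1194,z]))
p=get_obs()["ee_pos"]
print("rotor base, wide z proj",[np.round(proj("scene",[p[0],p[1],p[2]-.2239+h]),2) for h in(0,.005,.0615)])
print("bench rotor",[np.round(proj("scene",[.4745,-.3495,h]),2) for h in(0,.005,.0615)])
E
```

```text
pos [ 0.5225 -0.1184  0.3537] F [ 0.5 -0.6 -1.4] shift/50mm [-0.038  0.012 -0.007] axes x,y [[0.601, 0.799, -0.0], [0.799, -0.601, -0.0]] tilt [-0.0001 -0.    ]
173 [ 81  83  72  55  48 127  60 109 132 137 138 142 145 146 149 146 143 141
 134 224 228 223 219 146 190 144 124 131 112  83  45  96 106  93 116 119
  97 235 236 231]
174 [ 82  88  67  48 149  91  72 124 139 142 146 148 147 145 140 135 129 241
 242 243 237 230 228 208 218 223 139 127 129 112  87 108 110 104  96  92
 123 247 245 237]
175 [ 69  75  62 136 135  80 125 140 145 127 107 157 148 133 127 254 255 255
 254 248 238 228 224 221 223 215  98  79 152 132 114  96  92  87  84  99
 111 153 167 237]
176 [ 59  54  49 127 130 125 138 142 125  71  43  67 128 252 255 255 255 255
 217 153 200 231 227 224 224 175  63  26 115 125 121 115  90  75  88 111
 116 107 101 166]
177 [ 56  39 138 136 132 133 137 143 126  53  14  18 188 255 255 254 255 192
  83  45  79 242 233 225 226 214 135  37  80 179 137 118 100  79  82  92
  96  90  67 135]
178 [ 52  32 159 142 132 135 138 144 150  69  53 122 252 255 252 254 255 176
  51  22  11 197 230 2
[... 2569 characters left out ...]
113 134 116 115 116 113 108 109 111]
195 [101  99 101  99 101 117 132 112 113 114 120 101 100 102]
196 [101 102 103 103  99 121 126 112 114 116 125 104 102 104]
197 [100 102 105  89  85 126 123 106 114  95 100 104 104 102]
198 [ 89  77  63  52  65 109 105 111 115  78  61  71  86  94]
199 [199 132  76  69  49  89  97 103  98  55  33  30  71 128]
spindle axis proj (np.float64(310.88767559818535), np.float64(189.40771056474182))
spindle axis proj (np.float64(310.65454253224715), np.float64(200.20936573622873))
rotor base, wide z proj [array([310.96, 181.69]), array([311.  , 180.15]), array([311.38, 162.45])]
bench rotor [array([363.48, 251.09]), array([363.6 , 249.53]), array([364.96, 231.62])]
```

>>> send_rows:
  moves: [0,0,0,-0.03,0.01,0.05,-1,0,0,0,0,0,0.1,-1,0,0,0,0,0,0.1,-1,0,0,0,0,0,0.1,-1,0,0,0,0,0,0.05,-1,0,0,0,0,0,0,-1,0,0,0,0,0,0,-1,0,0,0,0,0,0,-1]

```text
time: 10.2
ee_pos: [0.5221, -0.12, 0.3339]
ee_rot: [0.0, 0.895, 0.447, 0.0]
force: [-0.8, -0.1, -1.4]
grip_width: 0.0244
grasp_force: 49.2
```

```bash
python3 -c "
from h import *
to([.5218,-.1203,.354])"
```

```text
pos [ 0.5221 -0.12    0.3339] F [-0.8 -0.1 -1.4] shift/50mm [-0.008 -0.001 -0.403] axes x,y [[0.601, 0.799, 0.0], [0.799, -0.601, 0.0]] tilt [0.0002 0.0004]
```

>>> send_rows:
  moves: [0,0,0,0,0,0.04,-1,0,0,0,0,0,0.04,-1,0,0,0,0,0,0.04,-1,0,0,0,0,0,0.04,-1,0,0,0,0,0,0.04,-1,0,0,0,0,0,0,-1,0,0,0,0,0,0,-1]

```text
time: 10.9
ee_pos: [0.5219, -0.1199, 0.3236]
ee_rot: [-0.0, 0.895, 0.447, -0.0]
force: [0.4, -0.2, -1.5]
grip_width: 0.0247
grasp_force: 49.2
```

>>> send_rows:
  moves: [0,0,0,0,0,0.03,-1,0,0,0,0,0,0.03,-1,0,0,0,0,0,0.03,-1,0,0,0,0,0,0,-1,0,0,0,0,0,0,-1]

```text
time: 11.4
ee_pos: [0.522, -0.1197, 0.319]
ee_rot: [-0.0, 0.895, 0.447, -0.0]
force: [0.0, 0.9, -2.0]
grip_width: 0.0244
grasp_force: 49.2
```

>>> send_rows:
  moves: [0,0,0,0,0,0.03,-1,0,0,0,0,0,0.03,-1,0,0,0,0,0,0,-1,0,0,0,0,0,0,-1]

```text
time: 11.8
ee_pos: [0.5221, -0.1194, 0.3161]
ee_rot: [-0.0, 0.895, 0.447, 0.0]
force: [0.8, 2.2, -0.8]
grip_width: 0.0243
grasp_force: 49.3
```

>>> send_rows:
  moves: [0,0,0,0.016,-0.012,0,-1,0,0,0,0,0,0.03,-1,0,0,0,0,0,0.03,-1,0,0,0,0,0,0,-1,0,0,0,0,0,0,-1]

```text
time: 12.3
ee_pos: [0.5221, -0.1193, 0.3133]
ee_rot: [0.0, 0.895, 0.446, 0.0]
force: [1.0, 0.6, 0.8]
grip_width: 0.0244
grasp_force: 49.7
```

>>> send_rows:
  moves: [0,0,0,0,0,0.03,-1,0,0,0,0,0,0.03,-1,0,0,0,0,0,0,-1,0,0,0,0,0,0,-1]

```text
time: 12.7
ee_pos: [0.5223, -0.1193, 0.3106]
ee_rot: [0.001, 0.895, 0.447, 0.0]
force: [0.1, 1.1, 3.3]
grip_width: 0.0242
grasp_force: 49.9
```

>>> send_rows:
  moves: [0,0,0,0,0,0.03,-1,0,0,0,0,0,0.03,-1,0,0,0,0,0,0,-1,0,0,0,0,0,0,-1]

```text
time: 13.1
ee_pos: [0.5224, -0.1191, 0.3076]
ee_rot: [0.001, 0.895, 0.447, 0.001]
force: [0.7, 0.1, 4.7]
grip_width: 0.0242
grasp_force: 50.0
```

>>> send_rows:
  moves: [0,0,0,0,0,0.03,-1,0,0,0,0,0,0.03,-1,0,0,0,0,0,0,-1,0,0,0,0,0,0,-1]

```text
time: 13.5
ee_pos: [0.5222, -0.119, 0.3041]
ee_rot: [0.001, 0.895, 0.447, 0.0]
force: [1.0, 0.8, 2.5]
grip_width: 0.0243
grasp_force: 49.5
```

>>> send_rows:
  moves: [0,0,0,0,0,0.03,-1,0,0,0,0,0,0.02,-1,0,0,0,0,0,0,-1,0,0,0,0,0,0,-1]

```text
time: 13.9
ee_pos: [0.521, -0.1182, 0.2997]
ee_rot: [-0.0, 0.895, 0.447, -0.001]
force: [3.8, 0.2, -12.5]
grip_width: 0.0248
grasp_force: 49.7
```

>>> send_rows:
  moves: [0,0,0,0,0,0.03,-1,0,0,0,0,0,0.02,-1,0,0,0,0,0,0,-1,0,0,0,0,0,0,-1]

```text
time: 14.3
ee_pos: [0.5212, -0.1185, 0.298]
ee_rot: [-0.001, 0.895, 0.447, -0.001]
force: [3.0, 0.3, -15.0]
grip_width: 0.0241
grasp_force: 49.8
```

>>> send_rows:
  moves: [0,0,0,0,0,0.02,-1,0,0,0,0,0,0.02,-1,0,0,0,0,0,0,-1,0,0,0,0,0,0,-1]

```text
time: 14.7
ee_pos: [0.5217, -0.1192, 0.2971]
ee_rot: [-0.0, 0.895, 0.446, -0.0]
force: [1.2, 0.0, -9.4]
grip_width: 0.0246
grasp_force: 50.1
```

>>> send_rows:
  moves: [0,0,0,0,0,0.02,-1,0,0,0,0,0,0.02,-1,0,0,0,0,0,0,-1,0,0,0,0,0,0,-1]

```text
time: 15.1
ee_pos: [0.5224, -0.1194, 0.2961]
ee_rot: [0.0, 0.895, 0.446, 0.001]
force: [-0.2, 0.6, -0.9]
grip_width: 0.0244
grasp_force: 50.9
```

>>> send_rows:
  moves: [0,0,0,0,0,0.02,-1,0,0,0,0,0,0,-1,0,0,0,0,0,0,-1,0,0,0,0,0,0,-1]

```text
time: 15.5
ee_pos: [0.522, -0.119, 0.2942]
ee_rot: [0.0, 0.895, 0.447, 0.0]
force: [0.6, 0.0, -1.4]
grip_width: 0.0245
grasp_force: 50.9
```

>>> send_rows:
  moves: [0,0,0,0,0,0.01,-1,0,0,0,0,0,0,-1,0,0,0,0,0,0,-1]

```text
time: 15.8
ee_pos: [0.5221, -0.119, 0.2939]
ee_rot: [-0.0, 0.895, 0.447, 0.0]
force: [-0.3, 0.1, 1.1]
grip_width: 0.0247
grasp_force: 51.2
```

>>> send_rows:
  moves: [0,0,0,0,0,0.01,-1,0,0,0,0,0,0,-1,0,0,0,0,0,0,-1]

```text
time: 16.1
ee_pos: [0.5222, -0.1191, 0.2939]
ee_rot: [-0.0, 0.895, 0.447, 0.0]
force: [-2.5, 0.8, 5.2]
grip_width: 0.0246
grasp_force: 51.7
```

>>> send_rows:
  moves: [0,0,0,0,0,0.01,-1,0,0,0,0,0,0,-1,0,0,0,0,0,0,-1]

```text
time: 16.4
ee_pos: [0.5223, -0.1192, 0.2939]
ee_rot: [-0.0, 0.895, 0.447, 0.0]
force: [-2.7, 1.8, 8.0]
grip_width: 0.0243
grasp_force: 52.0
```

>>> send_rows:
  moves: [0,0,0,0,0,-0.02,-1,0,0,0,0,0,-0.02,-1,0,0,0,0,0,-0.02,-1,0,0,0,0,0,-0.01,-1,0,0,0,0,0,0,-1,0,0,0,0,0,0,-1]

```text
time: 17.0
ee_pos: [0.5219, -0.1189, 0.296]
ee_rot: [-0.0, 0.895, 0.447, -0.0]
force: [0.2, 0.3, -2.0]
grip_width: 0.0243
grasp_force: 50.9
```

>>> send_rows:
  moves: [0,0,0,0,0,-0.01,-1,0,0,0,0,0,-0.01,-1,0,0,0,0,0,0,-1,0,0,0,0,0,0,-1]

```text
time: 17.4
ee_pos: [0.5218, -0.1188, 0.2969]
ee_rot: [-0.0, 0.895, 0.447, -0.0]
force: [-0.1, -0.5, -4.6]
grip_width: 0.0246
grasp_force: 50.6
```

Net ~3 N now; another 1.5 mm of command.

>>> send_rows:
  moves: [0,0,0,0,0,-0.01,-1,0,0,0,0,0,-0.01,-1,0,0,0,0,0,-0.01,-1,0,0,0,0,0,0,-1,0,0,0,0,0,0,-1]

```text
time: 17.9
ee_pos: [0.5215, -0.1185, 0.2975]
ee_rot: [-0.0, 0.895, 0.447, -0.001]
force: [3.8, -0.5, -19.4]
grip_width: 0.0246
grasp_force: 50.0
```

>>> send_rows:
  moves: [0,0,0,0,0,0.01,-1,0,0,0,0,0,0,-1,0,0,0,0,0,0,-1]

```text
time: 18.2
ee_pos: [0.5216, -0.1186, 0.2975]
ee_rot: [-0.0, 0.895, 0.447, -0.0]
force: [2.7, -0.7, -18.9]
grip_width: 0.0243
grasp_force: 50.1
```

>>> send_rows:
  moves: [0,0,0,0,0,0.01,-1,0,0,0,0,0,0,-1,0,0,0,0,0,0,-1]

```text
time: 18.5
ee_pos: [0.5217, -0.1188, 0.2975]
ee_rot: [-0.001, 0.895, 0.447, -0.0]
force: [2.6, 0.2, -16.9]
grip_width: 0.0242
grasp_force: 50.2
```

>>> send_rows:
  moves: [0,0,0,0,0,0.01,-1,0,0,0,0,0,0,-1,0,0,0,0,0,0,-1]

```text
time: 18.8
ee_pos: [0.5218, -0.1189, 0.2973]
ee_rot: [-0.001, 0.895, 0.447, -0.0]
force: [0.6, 0.7, -13.3]
grip_width: 0.0245
grasp_force: 50.6
```

>>> send_rows:
  moves: [0,0,0,0,0,0,-1,0,0,0,0,0,0,-1,0,0,0,0,0,0,-1,0,0,0,0,0,0,-1,0,0,0,0,0,0,-1,0,0,0,0,0,0,-1]

```text
time: 19.4
ee_pos: [0.5219, -0.1189, 0.2973]
ee_rot: [-0.0, 0.895, 0.447, -0.0]
force: [-0.4, 0.4, -10.8]
grip_width: 0.0244
grasp_force: 50.9
```

>>> send_rows:
  moves: [0,0,0,0,0,0,-1,0,0,0,0,0,0,-1,0,0,0,0,0,0,-1,0,0,0,0,0,0,-1,0,0,0,0,0,0,-1,0,0,0,0,0,0,-1]

```text
time: 20.0
ee_pos: [0.522, -0.1189, 0.2972]
ee_rot: [-0.0, 0.895, 0.447, -0.0]
force: [-1.4, 2.2, -9.7]
grip_width: 0.0246
grasp_force: 51.0
```

>>> send_rows:
  moves: [0,0,0,0,0,0,-1,0,0,0,0,0,0,-1,0,0,0,0,0,0,-1,0,0,0,0,0,0,-1,0,0,0,0,0,0,-1,0,0,0,0,0,0,-1]

```text
time: 20.6
ee_pos: [0.522, -0.1189, 0.2972]
ee_rot: [-0.0, 0.895, 0.447, -0.0]
force: [-1.8, 1.6, -8.2]
grip_width: 0.0242
grasp_force: 51.0
```

>>> send_rows:
  moves: [0,0,0,0,0,-0.01,-1,0,0,0,0,0,0,-1,0,0,0,0,0,0,-1]

```text
time: 20.9
ee_pos: [0.5219, -0.1188, 0.2974]
ee_rot: [0.0, 0.895, 0.447, -0.0]
force: [0.0, 0.6, -12.9]
grip_width: 0.0243
grasp_force: 50.9
```

>>> send_rows:
  moves: [0,0,0,0,0,0,-1,0,0,0,0,0,0,-1,0,0,0,0,0,0,-1]

```text
time: 21.2
ee_pos: [0.5219, -0.1189, 0.2974]
ee_rot: [0.0, 0.895, 0.447, -0.0]
force: [0.9, 0.9, -14.7]
grip_width: 0.0245
grasp_force: 50.7
```

>>> send_rows:
  moves: [0,0,0,0,0,0.003,-1,0,0,0,0,0,0,-1,0,0,0,0,0,0,-1]

```text
time: 21.5
ee_pos: [0.5219, -0.1189, 0.2974]
ee_rot: [-0.0, 0.895, 0.447, -0.0]
force: [1.2, 0.6, -16.1]
grip_width: 0.024
grasp_force: 50.7
```

>>> send_rows:
  moves: [0,0,0,0,0,0,-1,0,0,0,0,0,0,-1,0,0,0,0,0,0,-1]

```text
time: 21.8
ee_pos: [0.5219, -0.1189, 0.2974]
ee_rot: [-0.0, 0.895, 0.447, -0.0]
force: [-0.4, 1.4, -15.7]
grip_width: 0.0246
grasp_force: 50.7
```

>>> send_rows:
  moves: [0,0,0,0,0,0,-1,0,0,0,0,0,0,-1,0,0,0,0,0,0,-1]

```text
time: 22.1
ee_pos: [0.5219, -0.1189, 0.2975]
ee_rot: [-0.0, 0.895, 0.447, -0.0]
force: [0.8, 0.2, -14.7]
grip_width: 0.0243
grasp_force: 50.7
```

>>> send_rows:
  moves: [0,0,0,0,0,0,-1,0,0,0,0,0,0,-1,0,0,0,0,0,0,-1]

```text
time: 22.4
ee_pos: [0.5219, -0.1189, 0.2974]
ee_rot: [-0.0, 0.895, 0.447, -0.0]
force: [0.7, 0.9, -16.2]
grip_width: 0.0241
grasp_force: 50.7
```

>>> send_rows:
  moves: [0,0,0,0,0,0.004,-1,0,0,0,0,0,0,-1,0,0,0,0,0,0,-1]

```text
time: 22.7
ee_pos: [0.5219, -0.1189, 0.2974]
ee_rot: [-0.0, 0.895, 0.447, -0.0]
force: [0.3, 1.8, -15.1]
grip_width: 0.0246
grasp_force: 50.7
```

>>> send_rows:
  moves: [0,0,0,0,0,0,-1,0,0,0,0,0,0,-1,0,0,0,0,0,0,-1,0,0,0,0,0,0,-1]

```text
time: 23.1
ee_pos: [0.522, -0.1189, 0.2974]
ee_rot: [-0.0, 0.895, 0.447, -0.0]
force: [-0.2, 1.4, -13.9]
grip_width: 0.0243
grasp_force: 50.7
```

>>> send_rows:
  moves: [0,0,0,0,0,0,-1,0,0,0,0,0,0,-1,0,0,0,0,0,0,-1,0,0,0,0,0,0,-1]

```text
time: 23.5
ee_pos: [0.522, -0.1189, 0.2973]
ee_rot: [-0.0, 0.895, 0.447, -0.0]
force: [-0.6, 1.1, -12.8]
grip_width: 0.0242
grasp_force: 50.7
```

>>> send_rows:
  moves: [0,0,0,0,0,0,-1,0,0,0,0,0,0,-1,0,0,0,0,0,0,-1,0,0,0,0,0,0,-1]

```text
time: 23.9
ee_pos: [0.522, -0.1189, 0.2973]
ee_rot: [-0.0, 0.895, 0.447, -0.0]
force: [-1.0, 0.1, -12.4]
grip_width: 0.0242
grasp_force: 50.7
```

>>> send_rows:
  moves: [0,0,0,0,0,0.02,-1,0,0,0,0,0,0.02,-1,0,0,0,0,0,0.02,-1,0,0,0,0,0,0.01,-1,0,0,0,0,0,0,-1,0,0,0,0,0,0,-1,0,0,0,0,0,0,-1]

```text
time: 24.6
ee_pos: [0.5227, -0.1192, 0.2944]
ee_rot: [0.001, 0.895, 0.447, 0.001]
force: [-1.2, 1.0, -0.8]
grip_width: 0.0246
grasp_force: 52.0
```

>>> send_rows:
  moves: [0,0,0,0,0,0.008,-1,0,0,0,0,0,0,-1,0,0,0,0,0,0,-1,0,0,0,0,0,0,-1]

```text
time: 25.0
ee_pos: [0.5226, -0.1192, 0.2939]
ee_rot: [0.001, 0.895, 0.447, 0.001]
force: [1.0, 0.0, 2.4]
grip_width: 0.0244
grasp_force: 52.2
```

>>> send_rows:
  moves: [0,0,0,0,0,0,-0.2,0,0,0,0,0,0,0.2,0,0,0,0,0,0,0.6,0,0,0,0,0,0,0.6,0,0,0,0,0,0,0.6,0,0,0,0,0,0,0.6,0,0,0,0,0,-0.1,0.6,0,0,0,0,0,-0.2,0.6,0,0,0,0,0,-0.3,0.6,0,0,0,0,0,-0.3,0.6,0,0,0,0,0,-0.3,0.6,0,0,0,0,0,-0.3,0.6,0,0,0,0,0,-0.3,0.6,0,0,0,0,0,-0.2,0.6,0,0,0,0,0,0,0.6,0,0,0,0,0,0,0.6,0,0,0,0,0,0,0.6]

```text
time: 26.7
ee_pos: [0.5216, -0.1186, 0.3927]
ee_rot: [-0.0, 0.895, 0.447, -0.001]
force: [0.1, 0.3, 0.6]
grip_width: 0.0683
grasp_force: 0.0
```

```bash
python3 - <<'E'
from h import *
i=imaging.read_camera("scene")[:,:,::-1].copy()
cv2.imwrite("pics/crop5.png",cv2.resize(i[110:250,240:400],None,fx=4,fy=4,interpolation=cv2.INTER_CUBIC))
o=get_obs();print(o["grip_width"],o["force"],np.abs(o["qd"]).max())
E
```

```text
0.06823521433205235 [-0.35161014  0.32448077  0.45368949] 0.003743967673953295
```

View pics/crop5.png

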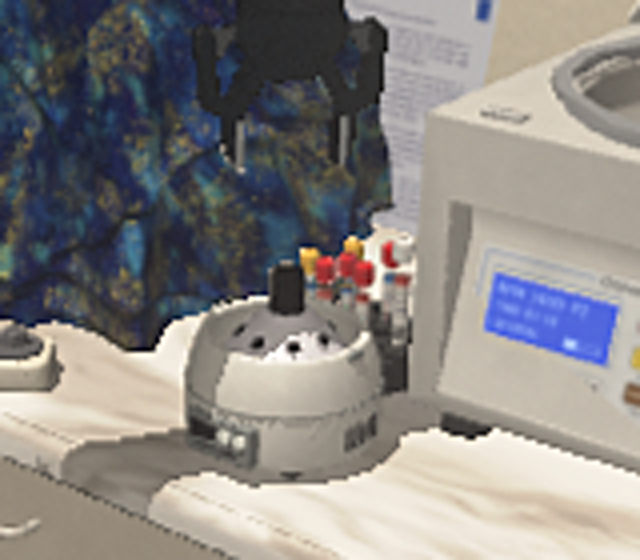

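The rotor is home and upright in the bowl, with its grip at crop (287,290), and the gripper is clear above it.

```bash
python3 -c "
from station import bot
print(bot.hand_in())"
```

```text
the job is handed in; nothing more can be done
None
```

The rotor is snapped home on the spindle; the catches held a pull that read about 11 to 14 N for over a second (peak about 18 N). I then released it and handed in the job, but the hand-in gave no verdict.

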